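# Seat the stopcock plug of the slide rinse unit

## Task

Take the green plug out of the drying rack, put it into the barrel of the rinse unit's stopcock and seat it: keep pressing it down with about 14 N (at least 10, never above 20) while working it to and fro, until its collar is right down on the barrel's rim under that push and it stays there, with the handle square across the spout (closed). Let go of it and leave the orange spare plug and the other things where they are.

Things in the scene. Friction and masses are not known exactly. Their poses are not given: they have to be found in the camera images.
- plug_grip (a point): Centre of the handle of the GREEN stopcock plug (loose, 60 to 110 g). The handle is a straight bar 50 mm long (this point's x), 12 mm thick (y), 22 mm tall (z), on a neck 11 mm wide and 15 mm tall. z is up, along the plug's axis. It starts upright in one of the rack's two holes, handle within 0.6 rad of the rack's x; a half turn makes no difference.
- plug: The same green plug; origin at the centre of its collar's underside, 31 mm below plug_grip. The collar is 38 mm wide, 5 mm thick, below the neck. The white tapered shank below it is 26 mm wide at the collar and 17 mm at its tip, 38 mm below the collar (half-angle 6.5 degrees).
- spare_grip (a point): Centre of the handle of the spare plug: same shape with an ORANGE handle and collar, in the rack's other hole. To be left alone.
- rack: White plastic drying rack, fixed, 75 mm (x) by 190 mm (y), top at 60 mm. Origin under its centre on the table. Two holes 29 mm wide at y = -55 and +55 mm; the plugs swap places between runs.
- mouth (a point): Centre of the rim (mouth) of the stopcock's upright aluminium barrel, 125 mm above the table at rest; it moves with the barrel. The spout leaves the barrel along this point's -x and ends 75 mm out, +x points to the tank. The barrel is 46 mm long, 37 mm wide at the rim; its tapered bore, of the plug's taper, is 24.6 mm wide at the rim. Home, plug_grip is 31 mm above this point.
- rinse: Rinse unit, fixed: steel tray 28 mm tall and, 85 to 185 mm behind the barrel's axis along +x, a white tank 160 mm wide, 144 mm tall with its cap. Origin on the table under the barrel; same yaw as mouth. The bore's liner is springy and grippy: a plug set in it first stops with its collar about 6 mm above the rim; pressed straight down it jams 2 mm or more above it.
- cock (a joint): How far the barrel is pressed down on its springy bracket, m: 0 at rest, 1 mm per 12 N of push, travel 6 mm; above 1.7 mm (20 N) it is overloaded. Turning the plug to and fro about 0.5 rad each way while pressing some 14 N lets it slide down, mm by mm, until the collar meets the rim (6 to 10 s); it then stays when let go. Turning takes up to about 0.4 N m: grip firmly (50 N is safe).
- slide_box: Blue slide box, 90 x 110 x 30 mm, origin under its centre, bystander.
- stain_jar: Amber jar, 52 mm wide, 95 mm tall, origin under its centre, bystander.
- flask: White bottle with red cap, 60 mm wide, 150 mm tall, origin under its centre, bystander.
- pot: White open pot, 60 mm wide, 50 mm tall, origin under its centre, bystander.
- brush: Small cleaning brush lying on the table, 160 mm long, bystander.
- timer: White timer, 50 x 70 x 22 mm, origin under its centre, bystander.
Not all that is in view belongs to the job. Of the things like the plug, leave any that is pink or purple; of the rest the larger one is meant.

How it is judged:
By the outcome, as a careful person would: the job done as asked, in the order asked, and still so for the second after the job is handed in, with the robot touching nothing.
It also fails if it takes over 72 s, if anything falls off the work surface, if the arm or the gripper's body presses on something with over 40 N, if the wrist force passes 120 N, or if a joint passes its speed limit or range.

## Robot

A 6-joint arm with a two-finger parallel gripper is mounted at the origin on the work surface. World frame = base frame: x ahead of the robot, y to its left, z up, the work surface at z = 0. Lengths are in m, angles in rad, forces in N, time in s.
With the tool pointing down it reaches from about 0.3 to 0.775 m from the base axis. Payload 14.6 kg.
Tool frame: the origin (TCP) lies on the centre line of the jaws, within the pads' length; the fingertips stand 19 mm ahead of it and the grasp point (between the pads) is the TCP; y points along the fingers, x is the direction in which the jaws open and shut, and the axes are right-handed (so a half turn about y gives the same grasp; the last joint's range is limited). The gripper opens to 94 mm and grips with 3 to 60 N. Pads are 16 mm wide; open, the fingers measure 119 mm over their backs; the gripper's body (75 mm by 177 mm) begins 78 mm behind the grasp point.
Start: joints at [-1.24, 0.3, 1.521, -0, 1.321, -0.067], TCP at [0.213, -0.507, 0.224] pointing down, gripper open.
Joint ranges: [-3.03, 3.03], [-0.79, 2.21], [0.23, 2.52], [-1.04, 4.18], [0, 3.07], [-2.55, 2.55]. Speed limits (rad/s): [2.22, 2.22, 2.57, 3.14, 3.14, 3.14].

## Interface

Orientations are given as [roll, pitch, yaw] about the fixed x, y, z axes, in that order (R = Rz(yaw) Ry(pitch) Rx(roll)).
In Python, from station import get_obs, cams, workorder gives the robot as it stands.
- The arm moves only by the shell command python3 -m handwheel 'ROWS' [FORCE]. ROWS is JSON, a list of rows, each an object of numbers: "fingers": the opening, from -1 (shut) to 1 (fully open); "x", "y", "z": the shift along the tool's x, y, z in m; "spin": the turn about the tool's y in degrees. In form: [{"fingers": .., "x": .., "y": .., "z": .., "spin": ..}, ...]. A call has exactly 10 rows; each row is the pose to reach, as a shift and turn from the pose commanded when the call began, along the tool's axes at that moment; what a row does not reach only later rows make up. A row lasts 1/10 s, in which the tool goes at most 50 mm and 8.59 degrees, less where a joint would pass 70% of its speed; a pose out of reach is approached as far as the arm can. A call with a gripper value outside its range is refused whole. The fingers move at their own pace and stop on an object; FORCE is the grip in N (left out, the last holds). Time passes only in rows, so rows that repeat a pose let the fingers close, or fill a call up. It gives the time, the measured TCP pose, the force and the opening at its end, in the units of the state.
- get_obs(): the state, without advancing time (a new reading comes with each control period).
- cams.camera(name): name is "scene" or "side" or "wrist"; returns (picture, depth): 400x640x3 uint8, red, green, blue; 400x640 float32, m along the optical axis (not along the pixel's ray), 0 where there is no reading.
- cams.get_calibration(name): a dict with "fx", "fy", "cx", "cy" (pixels), "dist" ([k1, k2, p1, p2, k3] as OpenCV has them; the pictures are not rectified), "view" (4x4, takes a point from world to camera coordinates). Camera axes: x right, y down, z forward; pixel columns grow to the right and rows downward; lengths in m; the calibration is good to about 2 mm. A picture is of the moment at which its call begins: read the wrist's pose just before it. get_calibration takes no time and is no camera call; for the wrist camera it gives the pose at the moment of the call.
- workorder.hand_in(): hands the job in, once; it reports no verdict.
The state is a dict: "time_s": time; "qpos": joint angles; "joint_vel": joint speeds; "tau": joint torques, N m; "ee_pos": TCP position; "eef_rot": TCP orientation; "force": force on the tool from outside, world axes, zero at the start; "moment": the same for the moment, N m; "grip_width": finger opening in m.
Only numpy, scipy, OpenCV 4.12 (cv2) and the standard library are available. Lean on these libraries where they do the work, as an engineer would, in place of code of your own. Each camera call takes 0.05 s, during which the arm holds its last target. There are 200 camera calls.

## Working session

There is one attempt and no reset: what is moved stays moved. The work goes in short steps, Python scripts to look and compute and a shell command to move; the robot and the scene stay as the last step left them, time stands still between calls to the robot, and variables do not carry over. Pictures are saved under pics/ and viewed, about 8 in all and at most 12, crops included, and the job is handed in when it is done.

```bash
mkdir -p pics; ls; cat > h.py <<'E'
import numpy as np,cv2
from station import get_obs,cams,workorder
def shot(n):
    c=cams.get_calibration(n); im,d=cams.camera(n); return im,d,c
def K(c): return np.array([[c['fx'],0,c['cx']],[0,c['fy'],c['cy']],[0,0,1.]])
def ray(c,uv):
    p=cv2.undistortPoints(np.array(uv,float).reshape(-1,1,2),K(c),np.array(c['dist'])).reshape(-1,2)
    V=np.array(c['view']);R=V[:3,:3];o=-R.T@V[:3,3]
    return o,np.c_[p,np.ones(len(p))]@R
def onplane(c,uv,z):
    o,r=ray(c,uv); return o+r*((z-o[2])/r[:,2])[:,None]
def cloud(c,d,m):
    v,u=np.nonzero(m&(d>0)); o,r=ray(c,np.c_[u,v]); return o+r*d[v,u][:,None]
E
python3 - <<'E'
from h import *
o=get_obs();print(o)
for n in('scene','side'):
    im,d,c=shot(n);cv2.imwrite(f'pics/{n}0.png',im[:,:,::-1]);np.savez(f'{n}0.npz',im=im,d=d,c=np.array(c,dtype=object))
    V=np.array(c['view']);print(n,-V[:3,:3].T@V[:3,3],V[2,:3],c['fx'])
E
```

```text
pics
{'time_s': 0.0, 'qpos': array([-1.23960299e+00,  3.00456911e-01,  1.52157712e+00, -1.98681811e-05,
        1.32069607e+00, -6.65826208e-02]), 'joint_vel': array([ 0.00117769, -0.00149376, -0.00069756,  0.00046578,  0.00088226,
       -0.00091422]), 'tau': array([-6.75796782e-04, -5.31808412e+01, -3.52740920e+01,  7.08032283e-02,
        2.43821600e-02, -1.43544225e-04]), 'ee_pos': array([ 0.21297665, -0.50683146,  0.22389577]), 'eef_rot': array([-1.57073985e+00,  1.13621611e-03, -1.17301541e+00]), 'force': array([0.93995391, 0.14629805, 1.23871446]), 'moment': array([-0.00706648, -0.00656644,  0.05217595]), 'grip_width': 0.0937646832278221}
scene [ 1.18241268 -0.3095557   0.74126923] [-0.67111239  0.32112491 -0.66819679] 373.9386394704493
side [ 0.47425612 -1.03797891  1.04883273] [ 0.0597058   0.74706823 -0.66206063] 501.74081250908654
```

View pics/scene0.png

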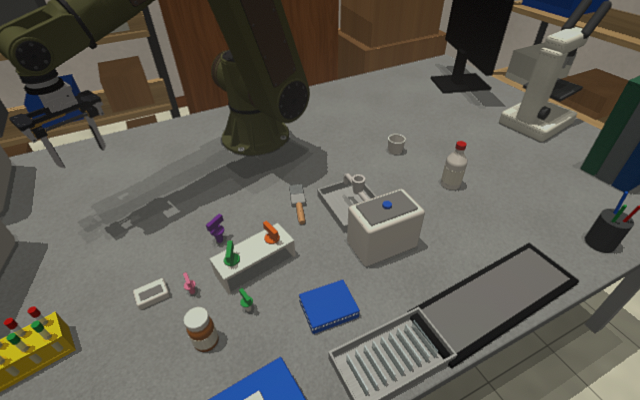

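View pics/side0.png

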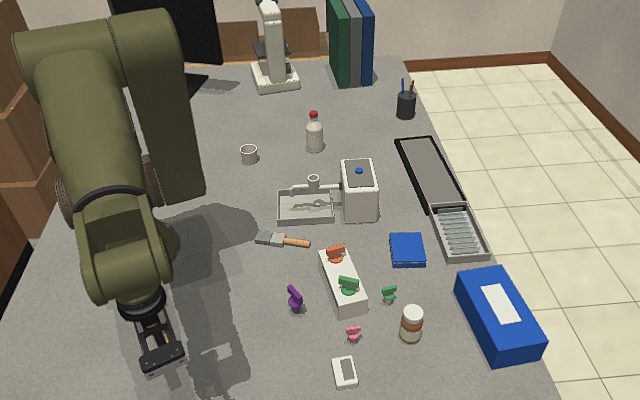

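Candidates in the side view are:
- green in the rack (348,285)
- small green on the table (389,293)
- orange spare in the rack (336,252)
- pink (353,333)
- purple (295,298)

The green one in the rack fits: it is in a rack hole and is the larger green. The barrel is at (313,182), with the tank to its right.

Next I'll measure these and make a crop to confirm.

```bash
python3 - <<'E'
from h import *
for n,box in(('scene',(200,215,305,320)),('side',(270,160,420,340))):
    f=np.load(f'{n}0.npz',allow_pickle=True);im,d,c=f['im'],f['d'],f['c'].item()
    hsv=cv2.cvtColor(im,cv2.COLOR_RGB2HSV)
    for nm,lo,hi in(('green',45,75),('orange',3,14)):
        m=((hsv[...,0]>=lo)&(hsv[...,0]<=hi)&(hsv[...,1]>130)&(hsv[...,2]>50)).astype(np.uint8)
        k,l,s,ce=cv2.connectedComponentsWithStats(m)
        for i in range(1,k):
            x,y=ce[i]
            if s[i,4]>25 and box[0]<x<box[2] and box[1]<y<box[3]:
                P=cloud(c,d,l==i); t=P[P[:,2]>P[:,2].max()-.012]
                t2=t[:,:2]-t[:,:2].mean(0);w,v=np.linalg.eigh(t2.T@t2);
                print(n,nm,ce[i].round(),s[i,4],'mean',P.mean(0).round(3),'zr',P[:,2].min().round(3),P[:,2].max().round(3),'top',t[:,:2].mean(0).round(4),'yaw',np.arctan2(v[1,1],v[0,1]).round(3))
    P=cloud(c,d,np.ones(d.shape,bool))
    reg=(P[:,0]>.2)&(P[:,0]<.9)&(P[:,1]<.3)&(P[:,1]>-.5)
    # rack top
    hm=None
    for nm,z0,z1 in(('rack',.054,.066),('mouth',.117,.131),('tank',.134,.15)):
        q=P[reg&(P[:,2]>z0)&(P[:,2]<z1)]
        # cluster by raster
        g=np.zeros((700,800),np.uint8);ij=((q[:,:2]-[.2,-.5])*1000).astype(int);g[ij[:,0],ij[:,1]]=1
        g=cv2.dilate(g,np.ones((7,7),np.uint8));k,l,s,ce=cv2.connectedComponentsWithStats(g)
        for i in range(1,k):
            if s[i,4]<300: continue
            t=q[l[ij[:,0],ij[:,1]]==i]
            print(n,nm,len(t),'mean',t.mean(0).round(3),cv2.minAreaRect((t[:,:2]*1000).astype(np.float32)))
    if n=='side':
        cv2.imwrite('pics/crop.png',cv2.resize(im[160:350,260:420],None,fx=3,fy=3,interpolation=cv2.INTER_CUBIC)[:,:,::-1])
E
```

```text
scene green [228. 252.] 102 mean [ 0.588 -0.258  0.096] zr 0.063 0.104 top [ 0.5861 -0.2554] yaw 2.764
scene green [236. 259.] 45 mean [ 0.588 -0.246  0.065] zr 0.062 0.067 top [ 0.5884 -0.246 ] yaw 2.774
scene green [245. 299.] 113 mean [ 0.689 -0.259  0.046] zr 0.029 0.061 top [ 0.6888 -0.2583] yaw -2.914
scene orange [271. 233.] 221 mean [ 0.566 -0.149  0.083] zr -0.002 0.104 top [ 0.5675 -0.1486] yaw -2.919
scene rack 47 mean [ 0.457 -0.26   0.061] ((456.1263122558594, -258.75823974609375), (8.154911041259766, 49.33228302001953), 25.09158706665039)
scene rack 1747 mean [ 0.581 -0.206  0.06 ] ((574.5454711914062, -201.27761840820312), (78.48169708251953, 189.1627655029297), 10.986056327819824)
scene rack 45 mean [ 0.582 -0.361  0.057] ((581.3436889648438, -361.29583740234375), (34.94117736816406, 7.784058570861816), 3.9142136573791504)
scene rack 230 mean [0.698 0.087 0.06 ] ((699.2306518554688, 94.00078582763672), (179.40489196777344, 77.47089385986328), 58.97327423095703)
scene rack 70 mean [ 0.687 -0.258  0.059] ((685.9713745117188, -257.8512878417969), (38.66201400756836, 9.40
[... 1533 characters left out ...]
 rack 78 mean [ 0.714 -0.381  0.06 ] ((716.6380615234375, -378.40185546875), (28.058818817138672, 48.73263168334961), 76.91641998291016)
side rack 215 mean [ 0.874 -0.376  0.06 ] ((872.0313110351562, -360.03271484375), (16.57541275024414, 230.4995880126953), 9.705880165100098)
side mouth 76 mean [0.528 0.116 0.123] ((527.7098388671875, 118.64750671386719), (32.708309173583984, 39.09080505371094), 16.993364334106445)
side mouth 470 mean [0.658 0.081 0.126] ((663.234619140625, 110.43500518798828), (165.9545135498047, 100.188232421875), 88.48582458496094)
side tank 529 mean [0.663 0.11  0.137] ((662.4188842773438, 112.47419738769531), (77.01142883300781, 131.25186157226562), 0.3502523899078369)
```

View pics/crop.png

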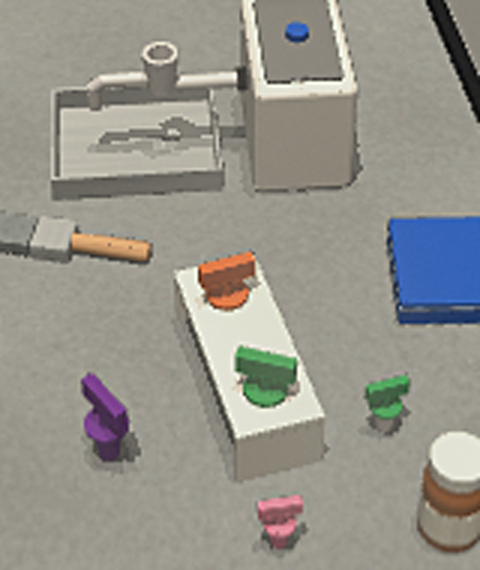

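The crop confirms the target: the full-size green plug at crop (265,365) sits in the rack hole. The small green, pink and purple ones stand outside the rack. I'll move above it and look with the wrist camera.

```bash
python3 -m handwheel '[{"fingers":1,"x":-0.009,"y":0,"z":0.044,"spin":4.5},{"fingers":1,"x":-0.017,"y":0,"z":0.088,"spin":9},{"fingers":1,"x":-0.026,"y":0,"z":0.132,"spin":13.5},{"fingers":0.6,"x":-0.035,"y":0,"z":0.177,"spin":18},{"fingers":0.4,"x":-0.043,"y":0,"z":0.221,"spin":22},{"fingers":0.2,"x":-0.052,"y":0,"z":0.265,"spin":27},{"fingers":0.2,"x":-0.061,"y":0,"z":0.309,"spin":31},{"fingers":0.2,"x":-0.069,"y":0,"z":0.353,"spin":36},{"fingers":0.2,"x":-0.078,"y":0,"z":0.397,"spin":40},{"fingers":0.2,"x":-0.087,"y":0,"z":0.4415,"spin":44.5}]' 50
python3 -m handwheel '[{"fingers":0.2},{"fingers":0.2},{"fingers":0.2},{"fingers":0.2},{"fingers":0.2},{"fingers":0.2},{"fingers":0.2},{"fingers":0.2},{"fingers":0.2},{"fingers":0.2}]'
python3 - <<'E'
from h import *
im,d,c=shot('wrist');o=get_obs();print(o['ee_pos'],o['eef_rot'],o['force'],o['time_s'])
np.savez('w1.npz',im=im,d=d,c=np.array(c,dtype=object));cv2.imwrite('pics/w1.png',im[:,:,::-1])
hsv=cv2.cvtColor(im,cv2.COLOR_RGB2HSV)
m=((hsv[...,0]>=45)&(hsv[...,0]<=75)&(hsv[...,1]>120)&(hsv[...,2]>40)).astype(np.uint8)
k,l,s,ce=cv2.connectedComponentsWithStats(m)
for i in range(1,k):
    if s[i,4]<80: continue
    P=cloud(c,d,l==i)
    if len(P)<20: continue
    zt=np.percentile(P[:,2],95);t=P[abs(P[:,2]-zt)<.004]
    print(ce[i],s[i,4],zt,P.min(0),len(t),cv2.minAreaRect((t[:,:2]*1000).astype(np.float32)))
E
```

```text
time_s: 1.1
ee_pos: [0.5876, -0.2544, 0.2241]
eef_rot: [-1.571, -0.0, -1.953]
force: [0.4, -1.0, 0.5]
grip_width: 0.0563
[ 0.59156896 -0.25034053  0.22354205] [-1.57119629e+00  1.37546779e-03 -1.95475320e+00] [4.92154757 3.04143821 0.56141354] 1.15
[284.23404255  98.63829787] 141 0.059973414768980916 [ 0.66742202 -0.26487539  0.05724896] 140 ((683.9970703125, -258.479248046875), (33.536319732666016, 7.220715045928955), 11.883708000183105)validation failed for argument at $[0]...
```

View pics/w1.png

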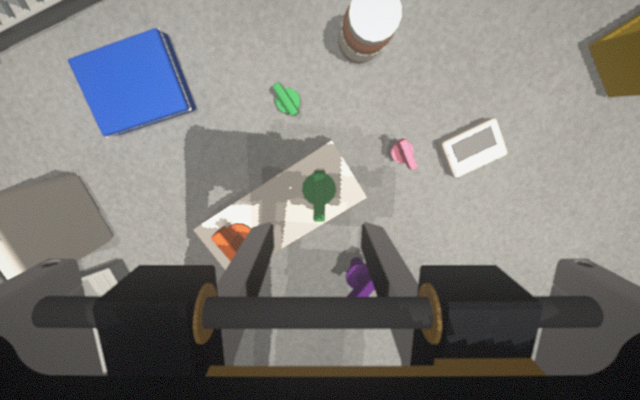

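The wrist view shows the green plug in shadow at (319,195), with its handle roughly along the image vertical. The mask threshold was too high, so I'll settle the arm and measure again.

```bash
cat > wg.py <<'E'
from h import *
im,d,c=shot('wrist');o=get_obs();print(o['ee_pos'],o['eef_rot'],o['force'].round(2),o['time_s'],o['grip_width'])
hsv=cv2.cvtColor(im,cv2.COLOR_RGB2HSV)
m=((hsv[...,0]>=45)&(hsv[...,0]<=85)&(hsv[...,1]>100)&(hsv[...,2]>20)).astype(np.uint8)
k,l,s,ce=cv2.connectedComponentsWithStats(m)
for i in range(1,k):
    if s[i,4]<150: continue
    P=cloud(c,d,l==i)
    if len(P)<20: continue
    zt=np.percentile(P[:,2],95);t=P[abs(P[:,2]-zt)<.004]
    q=P[abs(P[:,2]-.065)<.003]
    print(ce[i],s[i,4],'top',zt.round(4),len(t),cv2.minAreaRect((t[:,:2]*1000).astype(np.float32)),t.mean(0).round(4), 'collar',len(q),cv2.minEnclosingCircle((q[:,:2]*1000).astype(np.float32)) if len(q) else '')
P=cloud(c,d,np.ones(d.shape,bool));q=P[(abs(P[:,2]-.06)<.003)&(abs(P[:,0]-.575)<.08)&(abs(P[:,1]+.2)<.12)]
print(len(q),cv2.minAreaRect((q[:,:2]*1000).astype(np.float32)))
E
python3 -m handwheel '[{"fingers":0.2,"x":0,"y":0,"z":0,"spin":0},{"fingers":0.2,"x":0,"y":0,"z":0,"spin":0},{"fingers":0.2,"x":0,"y":0,"z":0,"spin":0},{"fingers":0.2,"x":0,"y":0,"z":0,"spin":0},{"fingers":0.2,"x":0,"y":0,"z":0,"spin":0},{"fingers":0.2,"x":0,"y":0,"z":0,"spin":0},{"fingers":0.2,"x":0,"y":0,"z":0,"spin":0},{"fingers":0.2,"x":0,"y":0,"z":0,"spin":0},{"fingers":0.2,"x":0,"y":0,"z":0,"spin":0},{"fingers":0.2,"x":0,"y":0,"z":0,"spin":0}]'
python3 wg.py
```

```text
time_s: 2.15
ee_pos: [0.5864, -0.2558, 0.2244]
eef_rot: [-1.571, -0.0, -1.95]
force: [0.9, 0.5, -0.1]
grip_width: 0.0564
[ 0.58638747 -0.25578334  0.22440854] [-1.57087148e+00  1.23233252e-05 -1.94960172e+00] [0.14 0.61 0.33] 2.2 0.05613129827928639
[285.37790698  98.8120155 ] 516 top 0.0597 282 ((684.3468017578125, -259.072998046875), (35.109317779541016, 8.934222221374512), 11.2723388671875) [ 0.6842 -0.2591  0.0586] collar 0 
7020 ((572.4814453125, -201.625244140625), (75.3953628540039, 190.93907165527344), 10.596270561218262)
```

```bash
sed -i 's/>=45)&(hsv\[...,0\]<=85)&(hsv\[...,1\]>100)/>=40)\&(hsv[...,0]<=95)\&(hsv[...,1]>60)/' wg.py; cat >> wg.py <<'E'
print(hsv[185,310:330:4].tolist(),hsv[210,310:330:4].tolist(),d[185,319],d[210,319])
q=P[(P[:,2]>.075)&(abs(P[:,0]-.585)<.045)&(abs(P[:,1]+.2555)<.04)];zt=np.percentile(q[:,2],95)
t=q[abs(q[:,2]-zt)<.005];print('handle',len(t),zt,cv2.minAreaRect((t[:,:2]*1000).astype(np.float32)),t.mean(0))
E
python3 wg.py
```

```text
[ 0.5863871  -0.25577562  0.2243963 ] [-1.57089346e+00  2.83409501e-05 -1.94961317e+00] [0.08 0.5  0.24] 2.25 0.05603751468302034
[285.28305085  98.59830508] 590 top 0.0597 304 ((684.5116577148438, -259.00286865234375), (36.62076187133789, 8.918863296508789), 11.263007164001465) [ 0.6845 -0.2591  0.0587] collar 0 
[317.05852156 191.25154004] 974 top 0.1034 529 ((583.3782958984375, -256.30120849609375), (10.916908264160156, 48.937538146972656), 68.08584594726562) [ 0.5854 -0.2569  0.1024] collar 427 ((583.2605590820312, -256.1222839355469), 18.099332809448242)
7022 ((572.3045654296875, -201.60488891601562), (75.76338195800781, 191.03713989257812), 10.620306968688965)
[[61, 87, 103], [62, 84, 103], [63, 87, 103], [57, 83, 101], [61, 75, 105]] [[21, 15, 243], [60, 88, 102], [60, 78, 102], [46, 41, 142], [25, 14, 244]] 0.29029572 0.0
handle 10529 0.3407132117574373 ((610.32958984375, -255.56117248535156), (86.89202117919922, 4.273224830627441), 68.10269165039062) [ 0.61051235 -0.25535174  0.33906198]
```

The handle centre is at (0.583,-0.256), yaw -0.38, and the jaws are aligned. I'll go down and grip.

```bash
python3 -m handwheel '[{"fingers":0.2,"x":0.0015,"y":0.02,"z":-0.0026,"spin":0},{"fingers":0.2,"x":0.0015,"y":0.05,"z":-0.0026,"spin":0},{"fingers":0.2,"x":0.0015,"y":0.08,"z":-0.0026,"spin":0},{"fingers":0.2,"x":0.0015,"y":0.11,"z":-0.0026,"spin":0},{"fingers":0.2,"x":0.0015,"y":0.132,"z":-0.0026,"spin":0},{"fingers":0.2,"x":0.0015,"y":0.132,"z":-0.0026,"spin":0},{"fingers":0.2,"x":0.0015,"y":0.132,"z":-0.0026,"spin":0},{"fingers":-1,"x":0.0015,"y":0.132,"z":-0.0026,"spin":0},{"fingers":-1,"x":0.0015,"y":0.132,"z":-0.0026,"spin":0},{"fingers":-1,"x":0.0015,"y":0.132,"z":-0.0026,"spin":0}]' 50
python3 -m handwheel '[{"fingers":-1,"x":0,"y":0,"z":0,"spin":0},{"fingers":-1,"x":0,"y":0,"z":0,"spin":0},{"fingers":-1,"x":0,"y":0,"z":0,"spin":0},{"fingers":-1,"x":0,"y":-0.01,"z":0,"spin":0},{"fingers":-1,"x":0,"y":-0.03,"z":0,"spin":0},{"fingers":-1,"x":0,"y":-0.06,"z":0,"spin":0},{"fingers":-1,"x":0,"y":-0.09,"z":0,"spin":0},{"fingers":-1,"x":0,"y":-0.13,"z":0,"spin":0},{"fingers":-1,"x":0,"y":-0.16,"z":0,"spin":0},{"fingers":-1,"x":0,"y":-0.16,"z":0,"spin":0}]'
```

```text
time_s: 3.25
ee_pos: [0.5837, -0.2564, 0.0934]
eef_rot: [-1.569, -0.0, -1.95]
force: [-0.3, -0.1, -0.8]
grip_width: 0.0359
time_s: 4.25
ee_pos: [0.5844, -0.2567, 0.2581]
eef_rot: [-1.563, -0.001, -1.95]
force: [0.8, 0.2, -0.8]
grip_width: 0.0114
```

Gripped at 11.4 mm. I'll carry it to above the barrel.

```bash
python3 -m handwheel '[{"fingers":-1,"x":-0.02,"y":0,"z":-0.011,"spin":-5},{"fingers":-1,"x":-0.055,"y":0,"z":-0.032,"spin":-13},{"fingers":-1,"x":-0.095,"y":0,"z":-0.055,"spin":-21},{"fingers":-1,"x":-0.135,"y":0,"z":-0.079,"spin":-29},{"fingers":-1,"x":-0.175,"y":0,"z":-0.102,"spin":-37},{"fingers":-1,"x":-0.215,"y":0,"z":-0.125,"spin":-45},{"fingers":-1,"x":-0.25,"y":0,"z":-0.146,"spin":-53},{"fingers":-1,"x":-0.285,"y":0,"z":-0.166,"spin":-61},{"fingers":-1,"x":-0.31,"y":0,"z":-0.181,"spin":-69},{"fingers":-1,"x":-0.3265,"y":0,"z":-0.1902,"spin":-76}]'
python3 -m handwheel '[{"fingers":-1,"x":0,"y":0,"z":0,"spin":-8},{"fingers":-1,"x":0,"y":0,"z":0,"spin":-16},{"fingers":-1,"x":0,"y":0,"z":0,"spin":-24},{"fingers":-1,"x":0,"y":0,"z":0,"spin":-30},{"fingers":-1,"x":0,"y":0,"z":0,"spin":-33.8},{"fingers":-1,"x":0,"y":0,"z":0,"spin":-33.8},{"fingers":-1,"x":0,"y":0,"z":0,"spin":-33.8},{"fingers":-1,"x":0,"y":0,"z":0,"spin":-33.8},{"fingers":-1,"x":0,"y":0,"z":0,"spin":-33.8},{"fingers":-1,"x":0,"y":0,"z":0,"spin":-33.8}]'
cat > look.py <<'E'
import sys
from h import *
o=get_obs();print(o['ee_pos'],o['eef_rot'],o['force'].round(2),o['moment'].round(3),o['time_s'],o['grip_width'])
tiles=[]
for n in('wrist','scene','side'):
    im,d,c=shot(n);np.savez(f'{n}_{sys.argv[1]}.npz',im=im,d=d,c=np.array(c,dtype=object))
    if n!='wrist':
        p,_=cv2.projectPoints(np.array([[.5285,.117,.16]]),cv2.Rodrigues(np.array(c['view'])[:3,:3])[0],np.array(c['view'])[:3,3],K(c),np.array(c['dist']))
        u,v=p.ravel().astype(int);print(n,'crop origin',u-50,v-60);tiles.append(cv2.resize(im[v-60:v+60,u-50:u+50],None,fx=4,fy=4,interpolation=cv2.INTER_CUBIC))
    hsv=cv2.cvtColor(im,cv2.COLOR_RGB2HSV)
    P=cloud(c,d,np.ones(d.shape,bool))
    q=P[(abs(P[:,2]-.125)<.003)&(np.hypot(P[:,0]-.5285,P[:,1]-.117)<.024)]
    if len(q)>5: print(n,'rim',len(q),cv2.minEnclosingCircle((q[:,:2]*1000).astype(np.float32)),q.mean(0).round(4))
cv2.imwrite(f'pics/{sys.argv[1]}.png',np.hstack(tiles)[:,:,::-1])
E
python3 look.py b1
```

```text
time_s: 5.25
ee_pos: [0.5266, 0.1194, 0.2522]
eef_rot: [-1.571, 0.001, -0.616]
force: [-0.5, 0.0, -0.7]
grip_width: 0.0116
time_s: 6.25
ee_pos: [0.5275, 0.1174, 0.2524]
eef_rot: [-1.571, 0.0, -0.034]
force: [0.1, 1.0, -0.3]
grip_width: 0.0114
[0.52745344 0.11742972 0.25242691] [-1.57084436e+00  6.27941027e-05 -3.39034480e-02] [ 0.12  0.98 -0.33] [ 0.009 -0.042  0.026] 6.25 0.01138879087827806
wrist rim 443 ((526.4215087890625, 118.9183349609375), 17.906572341918945) [0.5265 0.1227 0.1253]
scene crop origin 308 108
scene rim 62 ((528.9766845703125, 118.23777770996094), 18.874799728393555) [0.5285 0.1177 0.1246]
side crop origin 262 107
side rim 40 ((529.14404296875, 116.98103332519531), 19.496095657348633) [0.5291 0.1163 0.1244]
```

View pics/b1.png

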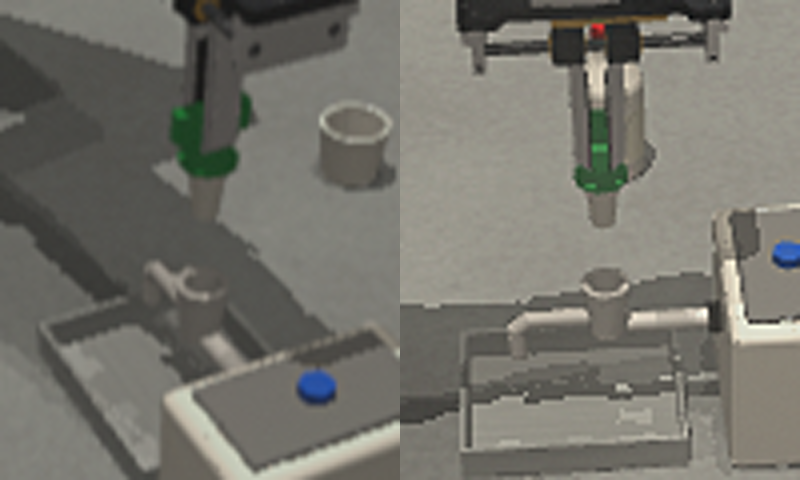

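The plug hangs upright in the grip at crop (600,180), and the rim is just below it at (605,280). I'll lower it 10 mm into the bore and check the forces.

```bash
python3 -m handwheel '[{"fingers":-1,"x":0.0005,"y":0.02,"z":0.0005,"spin":0},{"fingers":-1,"x":0.0005,"y":0.035,"z":0.0005,"spin":0},{"fingers":-1,"x":0.0005,"y":0.045,"z":0.0005,"spin":0},{"fingers":-1,"x":0.0005,"y":0.05,"z":0.0005,"spin":0},{"fingers":-1,"x":0.0005,"y":0.055,"z":0.0005,"spin":0},{"fingers":-1,"x":0.0005,"y":0.06,"z":0.0005,"spin":0},{"fingers":-1,"x":0.0005,"y":0.064,"z":0.0005,"spin":0},{"fingers":-1,"x":0.0005,"y":0.0675,"z":0.0005,"spin":0},{"fingers":-1,"x":0.0005,"y":0.0675,"z":0.0005,"spin":0},{"fingers":-1,"x":0.0005,"y":0.0675,"z":0.0005,"spin":0}]'
python3 look.py b2
```

```text
time_s: 7.4
ee_pos: [0.5281, 0.118, 0.1851]
eef_rot: [-1.571, -0.0, -0.033]
force: [-0.0, -0.6, -0.6]
grip_width: 0.0114
[0.52805998 0.11795657 0.18512876] [-1.57073004e+00 -2.59991776e-04 -3.32707205e-02] [-0.04 -0.57 -0.61] [-0.082 -0.095  0.016] 7.4 0.01143458296879476
wrist rim 396 ((526.4695434570312, 120.48004913330078), 17.672138214111328) [0.5259 0.1301 0.1253]
scene crop origin 308 108
scene rim 55 ((528.0990600585938, 117.9085693359375), 18.102176666259766) [0.5334 0.1153 0.1246]
side crop origin 262 107
side rim 38 ((528.25732421875, 116.69546508789062), 18.503429412841797) [0.5276 0.1115 0.1242]
```

View pics/b2.png

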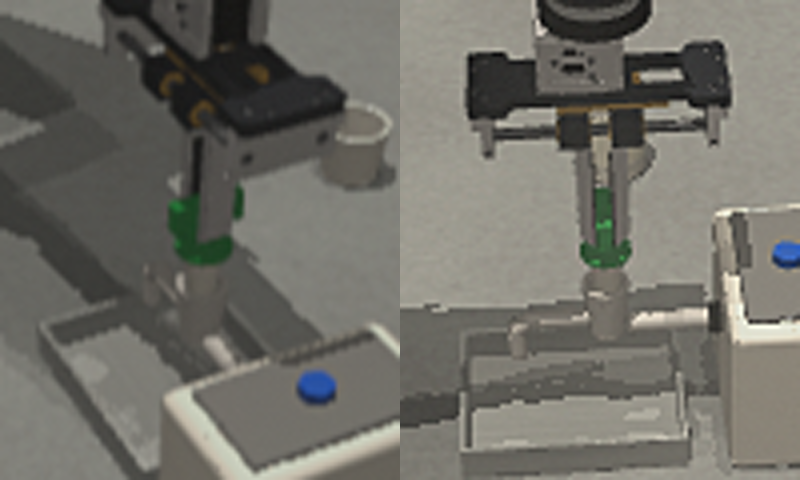

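The tip is in the bore with no contact force, and the collar is centred over the rim at crop (605,250). I'll go down slowly.

```bash
python3 -m handwheel '[{"fingers":-1,"x":0,"y":0.002,"z":0,"spin":0},{"fingers":-1,"x":0,"y":0.004,"z":0,"spin":0},{"fingers":-1,"x":0,"y":0.006,"z":0,"spin":0},{"fingers":-1,"x":0,"y":0.008,"z":0,"spin":0},{"fingers":-1,"x":0,"y":0.010,"z":0,"spin":0},{"fingers":-1,"x":0,"y":0.012,"z":0,"spin":0},{"fingers":-1,"x":0,"y":0.014,"z":0,"spin":0},{"fingers":-1,"x":0,"y":0.015,"z":0,"spin":0},{"fingers":-1,"x":0,"y":0.015,"z":0,"spin":0},{"fingers":-1,"x":0,"y":0.015,"z":0,"spin":0}]'; python3 -c "
from h import *
o=get_obs();print(o['ee_pos'],o['force'].round(2),o['moment'].round(3))"
```

```text
time_s: 8.55
ee_pos: [0.528, 0.1181, 0.1699]
eef_rot: [-1.571, 0.0, -0.033]
force: [0.1, 4.2, -0.8]
grip_width: 0.0116
[0.52796313 0.11807714 0.16992198] [ 0.09  4.2  -0.75] [ 0.656 -0.131  0.059]
```

The wall pushes +y with 4 N, so I'll shift +0.7 mm in y and go on.

```bash
python3 -m handwheel '[{"fingers":-1,"x":0,"y":0,"z":0.0004,"spin":0},{"fingers":-1,"x":0,"y":0,"z":0.0007,"spin":0},{"fingers":-1,"x":0,"y":0,"z":0.0007,"spin":0},{"fingers":-1,"x":0,"y":0.001,"z":0.0007,"spin":0},{"fingers":-1,"x":0,"y":0.002,"z":0.0007,"spin":0},{"fingers":-1,"x":0,"y":0.003,"z":0.0007,"spin":0},{"fingers":-1,"x":0,"y":0.004,"z":0.0007,"spin":0},{"fingers":-1,"x":0,"y":0.004,"z":0.0007,"spin":0},{"fingers":-1,"x":0,"y":0.004,"z":0.0007,"spin":0},{"fingers":-1,"x":0,"y":0.004,"z":0.0007,"spin":0}]'; python3 -c "
from h import *
o=get_obs();print(o['ee_pos'],o['force'].round(2),o['moment'].round(3))"
```

```text
time_s: 9.55
ee_pos: [0.5279, 0.1187, 0.1659]
eef_rot: [-1.571, 0.0, -0.033]
force: [-2.1, 2.5, 1.8]
grip_width: 0.0115
[0.5278886  0.11874586 0.1659097 ] [-2.14  2.5   1.78] [ 0.521  0.551 -0.011]
```

```bash
python3 -m handwheel '[{"fingers":-1,"x":-0.0003,"y":0,"z":0.0004,"spin":0},{"fingers":-1,"x":-0.0003,"y":0,"z":0.0004,"spin":0},{"fingers":-1,"x":-0.0003,"y":0.0005,"z":0.0004,"spin":0},{"fingers":-1,"x":-0.0003,"y":0.001,"z":0.0004,"spin":0},{"fingers":-1,"x":-0.0003,"y":0.0015,"z":0.0004,"spin":0},{"fingers":-1,"x":-0.0003,"y":0.002,"z":0.0004,"spin":0},{"fingers":-1,"x":-0.0003,"y":0.002,"z":0.0004,"spin":0},{"fingers":-1,"x":-0.0003,"y":0.002,"z":0.0004,"spin":0},{"fingers":-1,"x":-0.0003,"y":0.002,"z":0.0004,"spin":0},{"fingers":-1,"x":-0.0003,"y":0.002,"z":0.0004,"spin":0}]'; python3 -c "
from h import *
o=get_obs();print(o['ee_pos'],o['force'].round(2),o['moment'].round(3))"
```

```text
time_s: 10.55
ee_pos: [0.5277, 0.1191, 0.1639]
eef_rot: [-1.571, 0.0, -0.033]
force: [-3.2, 1.6, 1.7]
grip_width: 0.0118
[0.52765797 0.11907427 0.16390873] [-3.16  1.64  1.67] [0.376 0.651 0.004]
```

```bash
python3 -m handwheel '[{"fingers":-1,"x":-0.0005,"y":0,"z":0.0003,"spin":0},{"fingers":-1,"x":-0.0005,"y":0,"z":0.0003,"spin":0},{"fingers":-1,"x":-0.0005,"y":0.0005,"z":0.0003,"spin":0},{"fingers":-1,"x":-0.0005,"y":0.001,"z":0.0003,"spin":0},{"fingers":-1,"x":-0.0005,"y":0.0015,"z":0.0003,"spin":0},{"fingers":-1,"x":-0.0005,"y":0.0015,"z":0.0003,"spin":0},{"fingers":-1,"x":-0.0005,"y":0.0015,"z":0.0003,"spin":0},{"fingers":-1,"x":-0.0005,"y":0.0015,"z":0.0003,"spin":0},{"fingers":-1,"x":-0.0005,"y":0.0015,"z":0.0003,"spin":0},{"fingers":-1,"x":-0.0005,"y":0.0015,"z":0.0003,"spin":0}]'; python3 -c "
from h import *
o=get_obs();print(o['ee_pos'],o['force'].round(2),o['moment'].round(3))"
```

```text
time_s: 11.55
ee_pos: [0.5273, 0.1194, 0.1625]
eef_rot: [-1.571, -0.0, -0.033]
force: [-0.5, 0.4, 0.8]
grip_width: 0.0114
[0.52726432 0.11936021 0.1624526 ] [-0.51  0.43  0.83] [ 0.161  0.033 -0.023]
```

Now centred. I'll press further, in small steps.

```bash
python3 -m handwheel '[{"fingers":-1,"x":0,"y":0.0003,"z":0.0001,"spin":0},{"fingers":-1,"x":0,"y":0.0005,"z":0.0001,"spin":0},{"fingers":-1,"x":0,"y":0.0008,"z":0.0001,"spin":0},{"fingers":-1,"x":0,"y":0.001,"z":0.0001,"spin":0},{"fingers":-1,"x":0,"y":0.0013,"z":0.0001,"spin":0},{"fingers":-1,"x":0,"y":0.0015,"z":0.0001,"spin":0},{"fingers":-1,"x":0,"y":0.0015,"z":0.0001,"spin":0},{"fingers":-1,"x":0,"y":0.0015,"z":0.0001,"spin":0},{"fingers":-1,"x":0,"y":0.0015,"z":0.0001,"spin":0},{"fingers":-1,"x":0,"y":0.0015,"z":0.0001,"spin":0}]'; python3 -c "
from h import *
o=get_obs();print(o['ee_pos'],o['force'].round(2),o['moment'].round(3))"
```

```text
time_s: 12.55
ee_pos: [0.5273, 0.1194, 0.1612]
eef_rot: [-1.571, -0.0, -0.033]
force: [-1.6, -0.8, 5.4]
grip_width: 0.0119
[0.52730414 0.1194495  0.16117183] [-1.57 -0.82  5.43] [-0.145  0.32   0.005]
```

Force is rising on the bracket. I'll press to about 14 N and start the first half-turn.

```bash
cat > s.py <<'E'
from h import *
o=get_obs();print(o['ee_pos'].round(5),'yaw',o['eef_rot'][2].round(3),o['force'].round(2),o['moment'].round(3),o['grip_width'].round(4),o['time_s'])
E
python3 -m handwheel '[{"fingers":-1,"x":0,"y":0.0002,"z":0,"spin":0},{"fingers":-1,"x":0,"y":0.0004,"z":0,"spin":0},{"fingers":-1,"x":0,"y":0.0006,"z":0,"spin":0},{"fingers":-1,"x":0,"y":0.0008,"z":0,"spin":0},{"fingers":-1,"x":0,"y":0.0009,"z":0,"spin":0},{"fingers":-1,"x":0,"y":0.0009,"z":0,"spin":0},{"fingers":-1,"x":0,"y":0.0009,"z":0,"spin":0},{"fingers":-1,"x":0,"y":0.0009,"z":0,"spin":0},{"fingers":-1,"x":0,"y":0.0009,"z":0,"spin":0},{"fingers":-1,"x":0,"y":0.0009,"z":0,"spin":0}]' 55;python3 s.py
```

```text
time_s: 13.55
ee_pos: [0.5274, 0.1195, 0.1605]
eef_rot: [-1.571, -0.001, -0.033]
force: [-1.9, 0.3, 7.8]
grip_width: 0.0117Traceback (most recent call last):
  File "s.py", line 2, in <module>
    o=get_obs();print(o['ee_pos'].round(5),'yaw',o['eef_rot'][2].round(3),o['force'].round(2),o['moment'].round(3),o['grip_width'].round(4),o['time_s'])
                                                                                                                   ^^^^^^^^^^^^^^^^^^^^^
AttributeError: 'float' object has no attribute 'round'
```

```bash
sed -i "s/o\['grip_width'\].round(4)/o['grip_width']/" s.py
python3 -m handwheel '[{"fingers":-1,"x":0,"y":0.0003,"z":0,"spin":0},{"fingers":-1,"x":0,"y":0.0006,"z":0,"spin":0},{"fingers":-1,"x":0,"y":0.0008,"z":0,"spin":7},{"fingers":-1,"x":0,"y":0.0009,"z":0,"spin":14},{"fingers":-1,"x":0,"y":0.0009,"z":0,"spin":21},{"fingers":-1,"x":0,"y":0.0009,"z":0,"spin":28},{"fingers":-1,"x":0,"y":0.0009,"z":0,"spin":21},{"fingers":-1,"x":0,"y":0.0009,"z":0,"spin":14},{"fingers":-1,"x":0,"y":0.0009,"z":0,"spin":7},{"fingers":-1,"x":0,"y":0.0009,"z":0,"spin":0}]';python3 s.py
```

```text
time_s: 14.55
ee_pos: [0.5273, 0.1194, 0.1592]
eef_rot: [-1.571, -0.0, -0.029]
force: [-0.7, -1.3, 3.4]
grip_width: 0.0115
[0.52726 0.11943 0.15917] yaw -0.029 [-0.74 -1.31  3.44] [-0.101  0.217 -0.178] 0.011478141629199272 14.55
```

```bash
python3 -m handwheel '[{"fingers":-1,"x":0,"y":0.0004,"z":0,"spin":0},{"fingers":-1,"x":0,"y":0.0008,"z":0,"spin":0},{"fingers":-1,"x":0,"y":0.0009,"z":0,"spin":-7},{"fingers":-1,"x":0,"y":0.0010,"z":0,"spin":-14},{"fingers":-1,"x":0,"y":0.0011,"z":0,"spin":-21},{"fingers":-1,"x":0,"y":0.0012,"z":0,"spin":-28},{"fingers":-1,"x":0,"y":0.0013,"z":0,"spin":-21},{"fingers":-1,"x":0,"y":0.0014,"z":0,"spin":-14},{"fingers":-1,"x":0,"y":0.0015,"z":0,"spin":-7},{"fingers":-1,"x":0,"y":0.0016,"z":0,"spin":0}]';python3 s.py
```

```text
time_s: 15.55
ee_pos: [0.5273, 0.1195, 0.1579]
eef_rot: [-1.571, -0.0, -0.042]
force: [-1.9, -0.6, 7.0]
grip_width: 0.0115
[0.52729 0.11948 0.15786] yaw -0.042 [-1.86 -0.62  6.99] [-0.082  0.473  0.209] 0.011523443328351809 15.55
```

```bash
python3 -m handwheel '[{"fingers":-1,"x":0,"y":0.0003,"z":0,"spin":0},{"fingers":-1,"x":0,"y":0.0006,"z":0,"spin":0},{"fingers":-1,"x":0,"y":0.0007,"z":0,"spin":7},{"fingers":-1,"x":0,"y":0.0008,"z":0,"spin":14},{"fingers":-1,"x":0,"y":0.0009,"z":0,"spin":21},{"fingers":-1,"x":0,"y":0.0010,"z":0,"spin":28},{"fingers":-1,"x":0,"y":0.0011,"z":0,"spin":21},{"fingers":-1,"x":0,"y":0.0012,"z":0,"spin":14},{"fingers":-1,"x":0,"y":0.0013,"z":0,"spin":7},{"fingers":-1,"x":0,"y":0.0014,"z":0,"spin":0}]';python3 s.py
```

```text
time_s: 16.55
ee_pos: [0.5273, 0.1194, 0.1567]
eef_rot: [-1.571, -0.001, -0.033]
force: [-3.0, 0.1, 7.6]
grip_width: 0.0117
[0.52735 0.11943 0.15665] yaw -0.033 [-3.    0.08  7.58] [-0.198  0.659 -0.275] 0.011659493723008688 16.55
```

```bash
python3 -m handwheel '[{"fingers":-1,"x":-0.0002,"y":0.0003,"z":0,"spin":0},{"fingers":-1,"x":-0.0002,"y":0.0006,"z":0,"spin":0},{"fingers":-1,"x":-0.0002,"y":0.0008,"z":0,"spin":-7},{"fingers":-1,"x":-0.0002,"y":0.0009,"z":0,"spin":-14},{"fingers":-1,"x":-0.0002,"y":0.0010,"z":0,"spin":-21},{"fingers":-1,"x":-0.0002,"y":0.0011,"z":0,"spin":-28},{"fingers":-1,"x":-0.0002,"y":0.0012,"z":0,"spin":-21},{"fingers":-1,"x":-0.0002,"y":0.0013,"z":0,"spin":-14},{"fingers":-1,"x":-0.0002,"y":0.0014,"z":0,"spin":-7},{"fingers":-1,"x":-0.0002,"y":0.0014,"z":0,"spin":0}]';python3 s.py
```

```text
time_s: 17.55
ee_pos: [0.5273, 0.1195, 0.1558]
eef_rot: [-1.571, -0.001, -0.042]
force: [-4.7, -1.6, 13.3]
grip_width: 0.0112
[0.52735 0.11952 0.15583] yaw -0.042 [-4.68 -1.61 13.32] [-0.196  0.863  0.268] 0.01124915065097481 17.55
```

Push is now about 14 N. I'll keep rocking with little feed and centre x.

```bash
python3 -m handwheel '[{"fingers":-1,"x":-0.0004,"y":0,"z":0,"spin":7},{"fingers":-1,"x":-0.0004,"y":0,"z":0,"spin":14},{"fingers":-1,"x":-0.0004,"y":0.0001,"z":0,"spin":21},{"fingers":-1,"x":-0.0004,"y":0.0001,"z":0,"spin":28},{"fingers":-1,"x":-0.0004,"y":0.0002,"z":0,"spin":28},{"fingers":-1,"x":-0.0004,"y":0.0002,"z":0,"spin":21},{"fingers":-1,"x":-0.0004,"y":0.0003,"z":0,"spin":14},{"fingers":-1,"x":-0.0004,"y":0.0003,"z":0,"spin":7},{"fingers":-1,"x":-0.0004,"y":0.0003,"z":0,"spin":0},{"fingers":-1,"x":-0.0004,"y":0.0003,"z":0,"spin":0}]';python3 s.py
```

```text
time_s: 18.55
ee_pos: [0.5272, 0.1195, 0.1558]
eef_rot: [-1.571, -0.002, -0.033]
force: [-2.8, -0.4, 14.5]
grip_width: 0.0119
[0.52725 0.1195  0.15577] yaw -0.033 [-2.76 -0.43 14.47] [-0.231  0.637  0.264] 0.011854424731311779 18.55
```

```bash
python3 -m handwheel '[{"fingers":-1,"x":-0.0002,"y":0,"z":0,"spin":-7},{"fingers":-1,"x":-0.0002,"y":0,"z":0,"spin":-14},{"fingers":-1,"x":-0.0002,"y":0,"z":0,"spin":-21},{"fingers":-1,"x":-0.0002,"y":0,"z":0,"spin":-28},{"fingers":-1,"x":-0.0002,"y":0,"z":0,"spin":-28},{"fingers":-1,"x":-0.0002,"y":0,"z":0,"spin":-21},{"fingers":-1,"x":-0.0002,"y":0,"z":0,"spin":-14},{"fingers":-1,"x":-0.0002,"y":0,"z":0,"spin":-7},{"fingers":-1,"x":-0.0002,"y":0,"z":0,"spin":0},{"fingers":-1,"x":-0.0002,"y":0,"z":0,"spin":0}]';python3 s.py
python3 -m handwheel '[{"fingers":-1,"x":0,"y":0,"z":0,"spin":7},{"fingers":-1,"x":0,"y":0,"z":0,"spin":14},{"fingers":-1,"x":0,"y":0,"z":0,"spin":21},{"fingers":-1,"x":0,"y":0,"z":0,"spin":28},{"fingers":-1,"x":0,"y":0,"z":0,"spin":28},{"fingers":-1,"x":0,"y":0,"z":0,"spin":21},{"fingers":-1,"x":0,"y":0,"z":0,"spin":14},{"fingers":-1,"x":0,"y":0,"z":0,"spin":7},{"fingers":-1,"x":0,"y":0,"z":0,"spin":0},{"fingers":-1,"x":0,"y":0,"z":0,"spin":0}]';python3 s.py;python3 look.py b3
```

```text
time_s: 19.55
ee_pos: [0.5272, 0.1195, 0.1558]
eef_rot: [-1.571, -0.003, -0.042]
force: [-2.3, -1.7, 14.1]
grip_width: 0.0117
[0.52717 0.11952 0.1558 ] yaw -0.042 [-2.29 -1.66 14.06] [-0.23   0.34  -0.261] 0.011653229809990905 19.55
time_s: 20.55
ee_pos: [0.5272, 0.1195, 0.1558]
eef_rot: [-1.571, -0.003, -0.033]
force: [-2.5, -1.6, 13.5]
grip_width: 0.0119
[0.52722 0.11949 0.15581] yaw -0.033 [-2.47 -1.58 13.51] [-0.255  0.435  0.254] 0.011869433663584698 20.55
[0.52722095 0.11948651 0.15581457] [-1.57051539 -0.00279934 -0.03293391] [-2.47 -1.58 13.51] [-0.255  0.435  0.254] 20.55 0.011869433663584698
wrist rim 63 ((526.4649658203125, 124.83894348144531), 18.003509521484375) [0.5249 0.1317 0.127 ]
scene crop origin 308 108
scene rim 50 ((529.475830078125, 118.43418884277344), 18.561920166015625) [0.5355 0.1134 0.1261]
side crop origin 262 107
side rim 34 ((527.0308227539062, 115.48898315429688), 19.238725662231445) [0.528  0.1105 0.126 ]
```

View pics/b3.png

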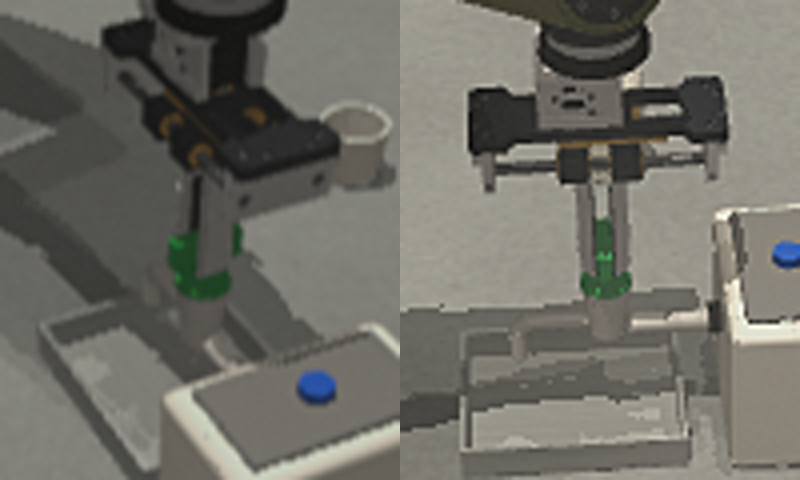

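z has held at 0.1558 under a steady 14 N through three half-turns. That equals home with the barrel pressed 1.2 mm, and the collar looks flush on the rim at crop (605,285). I'll do one more full rock to confirm, then release.

```bash
python3 -m handwheel '[{"fingers":-1,"x":-0.0001,"y":0.0001,"z":0,"spin":-7},{"fingers":-1,"x":-0.0001,"y":0.0001,"z":0,"spin":-14},{"fingers":-1,"x":-0.0001,"y":0.0001,"z":0,"spin":-21},{"fingers":-1,"x":-0.0001,"y":0.0001,"z":0,"spin":-28},{"fingers":-1,"x":-0.0001,"y":0.0001,"z":0,"spin":-28},{"fingers":-1,"x":-0.0001,"y":0.0001,"z":0,"spin":-21},{"fingers":-1,"x":-0.0001,"y":0.0001,"z":0,"spin":-14},{"fingers":-1,"x":-0.0001,"y":0.0001,"z":0,"spin":-7},{"fingers":-1,"x":-0.0001,"y":0.0001,"z":0,"spin":0},{"fingers":-1,"x":-0.0001,"y":0.0001,"z":0,"spin":0}]';python3 s.py
python3 -m handwheel '[{"fingers":-1,"x":0,"y":0,"z":0,"spin":7},{"fingers":-1,"x":0,"y":0,"z":0,"spin":14},{"fingers":-1,"x":0,"y":0,"z":0,"spin":21},{"fingers":-1,"x":0,"y":0,"z":0,"spin":28},{"fingers":-1,"x":0,"y":0,"z":0,"spin":21},{"fingers":-1,"x":0,"y":0,"z":0,"spin":14},{"fingers":-1,"x":0,"y":0,"z":0,"spin":7},{"fingers":-1,"x":0,"y":0,"z":0,"spin":0},{"fingers":-1,"x":0,"y":0,"z":0,"spin":0},{"fingers":-1,"x":0,"y":0,"z":0,"spin":0}]';python3 s.py
```

```text
time_s: 21.7
ee_pos: [0.5272, 0.1195, 0.1558]
eef_rot: [-1.57, -0.003, -0.042]
force: [-1.7, -1.2, 13.6]
grip_width: 0.0114
[0.52718 0.11949 0.15579] yaw -0.042 [-1.73 -1.16 13.58] [-0.211  0.311 -0.263] 0.011444766819457119 21.7
time_s: 22.7
ee_pos: [0.5272, 0.1195, 0.1558]
eef_rot: [-1.571, -0.003, -0.037]
force: [-0.4, -1.1, 14.6]
grip_width: 0.0115
[0.52717 0.11951 0.15577] yaw -0.037 [-0.43 -1.08 14.64] [-0.325  0.302  0.281] 0.011450099778142942 22.7
```

Stable. I'll ease the push off, open the fingers and rise.

```bash
python3 -m handwheel '[{"fingers":-1,"x":0,"y":-0.0004,"z":0,"spin":0},{"fingers":-1,"x":0,"y":-0.0008,"z":0,"spin":0},{"fingers":-1,"x":0,"y":-0.001,"z":0,"spin":0},{"fingers":-1,"x":0,"y":-0.001,"z":0,"spin":0},{"fingers":0,"x":0,"y":-0.001,"z":0,"spin":0},{"fingers":0,"x":0,"y":-0.001,"z":0,"spin":0},{"fingers":0,"x":0,"y":-0.001,"z":0,"spin":0},{"fingers":0,"x":0,"y":-0.001,"z":0,"spin":0},{"fingers":0,"x":0,"y":-0.001,"z":0,"spin":0},{"fingers":0,"x":0,"y":-0.001,"z":0,"spin":0}]';python3 s.py
python3 -m handwheel '[{"fingers":0,"x":0,"y":0,"z":0,"spin":0},{"fingers":0,"x":0,"y":-0.005,"z":0,"spin":0},{"fingers":0,"x":0,"y":-0.02,"z":0,"spin":0},{"fingers":0,"x":0,"y":-0.04,"z":0,"spin":0},{"fingers":0,"x":0,"y":-0.06,"z":0,"spin":0},{"fingers":0,"x":0,"y":-0.08,"z":0,"spin":0},{"fingers":0,"x":0,"y":-0.1,"z":0,"spin":0},{"fingers":0,"x":0,"y":-0.11,"z":0,"spin":0},{"fingers":0,"x":0,"y":-0.11,"z":0,"spin":0},{"fingers":0,"x":0,"y":-0.11,"z":0,"spin":0}]'
python3 look.py b4; python3 - <<'E'
from h import *
for n in('wrist','scene','side'):
    f=np.load(f'{n}_b4.npz',allow_pickle=True);im,d,c=f['im'],f['d'],f['c'].item();hsv=cv2.cvtColor(im,cv2.COLOR_RGB2HSV)
    m=(hsv[...,0]>=40)&(hsv[...,0]<=95)&(hsv[...,1]>60)&(hsv[...,2]>20)
    P=cloud(c,d,m);P=P[np.hypot(P[:,0]-.528,P[:,1]-.119)<.04]
    if len(P)<10: continue
    zt=np.percentile(P[:,2],95);t=P[abs(P[:,2]-zt)<.005];print(n,'top z',zt.round(4),'min z',np.percentile(P[:,2],3).round(4),len(t),cv2.minAreaRect((t[:,:2]*1000).astype(np.float32)))
E
```

```text
time_s: 23.7
ee_pos: [0.5263, 0.1195, 0.1553]
eef_rot: [-1.571, 0.0, -0.034]
force: [-0.5, 0.5, 0.2]
grip_width: 0.0468
[0.52632 0.11949 0.15528] yaw -0.034 [-0.51  0.54  0.19] [-0.046 -0.085 -0.02 ] 0.04681552218494239 23.7
time_s: 24.7
ee_pos: [0.5261, 0.1195, 0.2646]
eef_rot: [-1.571, 0.001, -0.033]
force: [-0.5, 0.3, -0.4]
grip_width: 0.0471
[0.52613615 0.11945302 0.26460869] [-1.57095917e+00  8.03248213e-04 -3.33608088e-02] [-0.49  0.3  -0.39] [-0.04  -0.082 -0.014] 24.7 0.04706888336820027
wrist rim 7 ((529.0980224609375, 128.7581329345703), 15.761509895324707) [0.5321 0.1325 0.1268]
scene crop origin 308 108
scene rim 28 ((528.2293090820312, 116.52340698242188), 18.159364700317383) [0.5368 0.1129 0.1252]
side crop origin 262 107
side rim 30 ((525.4442138671875, 116.9766845703125), 20.929237365722656) [0.527  0.1127 0.1259]
wrist top z 0.3801 min z 0.1292 122 ((529.321533203125, 141.84429931640625), (2.6212668418884277, 66.4129409790039), 87.85107421875)
scene top z 0.1668 min z 0.1276 71 ((527.4940185546875, 117.22547912597656), (47.38387680053711, 13.707372665405273), 88.93756103515625)
side top z 0.1676 min z 0.1259 38 ((528.3990478515625, 115.75236511230469), (47.520687103271484, 8.761312484741211), 85.94966125488281)
```

View pics/b4.png

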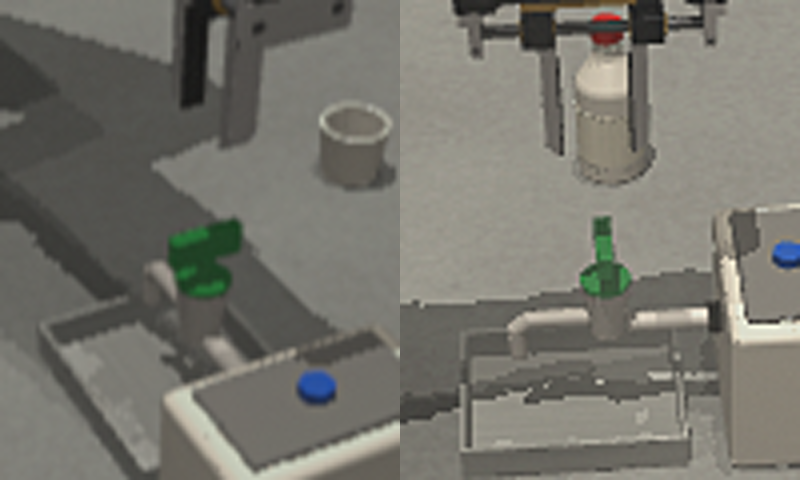

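The plug stands on the barrel, released. Its handle top is at 0.167 m (expected 0.167), the handle is at 86–89° against the roughly 88° wanted, and the fingers are clear.

```bash
python3 -c "
from station import workorder
print(workorder.hand_in())"
```

```text
the job is handed in; nothing more can be done
None
```

I took the green plug from the rack, seated it in the stopcock barrel with the handle closed, let go of it, and handed the job in at about 25 s.

**Pressing:** I centred the plug in the bore by the side forces, then pressed and turned it about 0.5 rad each way. In the early half-turns the push read only 3–8 N at the ends of the moves, below the 10 N you asked for, because the plug was sliding down faster than I fed it. From then on it held at 13–14.6 N for the last six half-turns. No reading was above 14.6 N, but I only read the force at the end of each move.

**Seating:** The gripper height stayed at 0.1558 m through the last five half-turns. That matches the collar being on the rim with the barrel pressed down about 1.2 mm.

**After release:**
- **Height:** The handle top measured 0.167–0.168 m, where 0.167 m is home.
- **Handle angle:** It measured 89° in one view and 86° in the other, where about 88° is square across the spout. The difference is within the cameras' noise.
- **Collar:** It looks flush on the rim in both views.
- **Gripper:** It ended well clear, 11 cm above.

The spare plug and the other things were not touched as far as I know, but I did not measure them again at the end.

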